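# Clamp the heater block and take its contact temperature

### The arm

A 7-joint arm with a two-finger parallel gripper is mounted at the origin on the work surface. World frame = base frame: x ahead of the robot, y to its left, z up, the work surface at z = 0. Lengths are in m, angles in rad, forces in N, time in s.
With the tool pointing down it reaches from about 0.4 to 0.85 m from the base axis. Payload 10.4 kg.
Tool frame: the origin (TCP) lies at the centre of the arm's flange, where the gripper is bolted on; the fingertips stand 182 mm ahead of it and the grasp point (between the pads) lies r.grasp_offset ahead of it (r.grasp_offset is the distance from the TCP to the grasp point, in m); z points along the fingers, y is the line along which they close (so a half turn about z gives the same grasp; the last joint's range is limited). The gripper opens to 87 mm and grips with 3 to 60 N. Pads are 19 mm wide; open, the fingers measure 117 mm over their backs; the gripper's body (75 mm by 190 mm) begins 51 mm behind the grasp point.
Start: joints at [-1.161, 0.332, -0.065, 1.46, 0.022, 1.35, -0.088], TCP at [0.262, 0.567, 0.405] pointing down, gripper open.
Joint ranges: [-2.6, 2.6], [-0.5, 2.12], [-1.47, 1.34], [0.16, 2.42], [-1.27, 4.41], [0.06, 2.06], [-2.6, 2.6]. Speed limits (rad/s): [2.22, 2.22, 2.79, 2.79, 3.14, 3.14, 3.14].

### API

Orientations are given as a unit quaternion [x, y, z, w].
In Python, from bench import status, vision, job, spotter, r gives the robot as it stands. The module is installed in compiled form; this text tells all that it offers.
- The arm moves only by the tool play_rows, never from a script. Its argument "series" is a list of rows, each a list of 6 numbers: the shift along the tool's x, y, z each as a share of 150 mm, from -1 to 1, then the turn, a rotation vector about the tool's x, y, z each as a share of 30 degrees, from -1 to 1. In form: [[x, y, z, ax, ay, az], ...]. A call has 1 to 5 rows; each row is the pose to reach, as a shift and turn from the pose commanded when the call began, along the tool's axes at that moment; what a row does not reach only later rows make up. A row lasts 1/10 s, in which the tool goes at most 50 mm and 8.59 degrees, less where a joint would pass 70% of its speed; a pose out of reach is approached as far as the arm can. A call with a number of a shift or a turn outside -1 to 1 is refused whole. A call with a gripper value outside its range is refused whole. "fingers" is the opening, from -1 (shut) to 1 (fully open), set as the call begins (left out, the last holds). The fingers move at their own pace and stop on an object; "squeeze" is the grip in N (left out, the last holds). Time passes only in rows, so rows that repeat a pose let the fingers close. It gives the time, the measured TCP pose, the force, the opening and the grip force at its end, in the units of the state.
- status.read_state(): the state, without advancing time (a new reading comes with each control period).
- vision.camera(name): name is "scene" or "top" or "wrist"; returns the picture (384x512x3 uint8, blue, green, red); there is no depth.
- vision.calibration(name): a dict with "fx", "fy", "cx", "cy" (pixels), "rvec" (rotation vector, rad) and "tvec" (3), from world to camera coordinates, as OpenCV has them; the wrist camera has in their place "T_tool_cam" (4x4, takes a point from camera to tool coordinates, whose origin is the TCP and whose axes are the flange's). Camera axes: x right, y down, z forward; pixel columns grow to the right and rows downward; lengths in m; the calibration is good to about 2 mm. The wrist camera is an equidistant fisheye: a pixel r from the principal point sees the ray r / f radians off the axis. A picture is of the moment at which its call begins: read the wrist's pose just before it. calibration takes no time and is no camera call.
- job.close_job(): hands the job in; it is judged then, once.
Trained networks look in the newest picture that a camera, given by its name, has taken for a name from the list of things; names that differ only in an ending like _2 or _b are one class to them, and where a whole thing is asked for, a point or a joint stands for the part that bears it (a point fixed in the world has none). Each returns a list of dicts, best first, with "conf" (0 to 1); they miss things now and then, are a little off and sometimes report something else, mostly with a low value. They report only what shows in the picture. A call takes as long as a camera call. They do not tell look-alikes from the thing itself.
- spotter.boxes_of(camera, name): "point" ([x, y, z] in m, in world coordinates, good to about 4 mm: the middle of the surface that is visible of it).
- spotter.regions_of(camera, name): "pixels" (384x512 bool, what is visible of it).
The state is a dict: "time": time; "joint_positions": joint angles; "joint_vel": joint speeds; "joint_torque": joint torques, N m; "ee_pos": TCP position; "eef_rot": TCP orientation; "ft_force": force on the tool from outside, world axes, zero at the start; "torque": the same for the moment, N m; "width": finger opening in m; "grip_force": force on a finger pad.
Only numpy, scipy, OpenCV 4.12 (cv2) and the standard library are available. Lean on these libraries where they do the work, as an engineer would, in place of code of your own. Each camera call takes 0.05 s, during which the arm holds its last target. There are 200 camera calls.

### The job

First swing the heater's open clamp bar across its block until the bar's end sits fully home in the catch. Then take the temperature probe out of the rack and hold it upright on the block's contact disc, its tip inside the dark ring and pressed gently until the spring tip is about half-way in. Finish while still holding the probe there in the gripper, with the bar still closed, and leave everything else where it stands.

Things in the scene. Friction and masses are not known exactly. Their poses are not given: they have to be found in the camera images.
- heater: White block heater fixed on the work surface, 200 (x) x 240 (y) x 70 mm high; the aluminium block in its middle (110 x 150) has its top 90 mm above the work surface. Origin: centre of its underside; x points from its front (display) to its back, z up. Clamp hinge post at x 45, y 95 mm; steel catch at x 45, y -95 mm, a jaw open to the front, top at 122 mm.
- clamp (a joint): Steel clamp bar, 195 mm long, 18 wide, 8 thick (top 110 mm above the work surface), swinging level about a vertical pin. Rad: 0 = closed, along the heater's y axis across the block, its end home in the catch (hard stop); grows as the free end swings to the heater's front (1.45: points nearly to the front). Stays where left; about 1 N at the knob moves it.
- clamp_knob (a point): Top centre of the upright round black knob on the clamp bar, 14 mm diameter, 40 mm tall (from 110 to 150 mm above the work surface), 130 mm from the hinge axis.
- clamp_hinge (a point): Point on the vertical hinge axis of the clamp bar, level with the bar's underside, 102 mm above the work surface.
- rack: White plastic rack fixed on the work surface, 200 (x) x 80 (y) x 80 mm high, with a row of three through holes along its x axis, at -60, 0 and +60 mm. Origin: centre of its underside. The probe and two capped tubes hang in the holes, in any order.
- probe: Loose grey pen-like probe, 0.1 kg, hanging upright in a rack hole; taller than the tubes. z = its axis, up. Origin: underside of its flange (34 mm diameter, 4 thick), resting on the rack top. Above it a round handle, 22 mm diameter, from 4 to 84 mm (gripped at 60 mm it is clear of all in the rack); below it a 22 mm barrel to -30 mm, then the thin spring tip to -60 mm.
- tip_end (a point): Centre of the flat lower end (8 mm diameter) of the probe's spring tip; 60 mm below the probe's origin when the spring is free.
- plunger (a joint): How far the spring tip is pushed up into the probe, in m: 0 = free, 0.012 = fully in (hard stop). Spring: 0.7 N to start moving, then 350 N/m (2.8 N half-way, 4.9 N fully in).
- disc_top (a point): Centre of the top face of the steel contact disc fixed on the plain front strip of the heater's block: 32 mm diameter, 3.4 mm thick, its top 93.4 mm above the work surface, marked with a dark ring of 20 mm inner and 25 mm outer diameter.
- tube_a: Bystander, to be left where it is: a capped sample tube hanging in the rack: 22 mm tube, black cap 32 mm wide whose top is 98 mm above the work surface; origin under the cap. The other tube is alike.
- tube_b: Bystander, to be left where it is: the other capped sample tube hanging in the rack.
- wellplate: Bystander, to be left where it is: flat white well plate, 127 x 85 x 14 mm.
- reagent: Bystander, to be left where it is: amber jar, 130 mm tall.
- sample_jar: Bystander, to be left where it is: clear jar with black lid, 90 mm tall.
- tipbox: Bystander, to be left where it is: grey box with clear lid, 120 x 85 x 68 mm, at the back.
- beaker: Bystander, to be left where it is: glass beaker, 90 mm tall, at the back.
- stock: Bystander, to be left where it is: white bottle, 160 mm tall, at the back.
Things that resemble listed ones, but are neither listed nor needed, are in the scene too. Several things have the shape of the probe; the one meant has the colours described above.

How it is judged:
On the way, in this order (a step that is already met when the one before it is completed fails the run):
1. the clamp bar is closed, home in its catch, while the probe is still in the rack (value of joint clamp below 0.05 rad and z of probe in the frame of rack below 0.09 m), for 0.2 s.
2. the gripper has lifted the probe clear of the rack, the clamp bar still closed (value of joint clamp below 0.05 rad and z of tip_end in the frame of rack above 0.082 m and contact force between the fingers and probe above 1 N), for 0.2 s.
At the end, for the whole second after the job is handed in: Throughout the last second: clamp bar closed to within 0.05 rad; the probe held in the fingers, still, within 0.12 rad of upright, its tip within 8 mm of the disc's centre, pressed in by 2 to 10.5 mm (12 is fully in) with 0.5 to 8 N on the disc, touching neither rack nor heater (value of joint clamp below 0.05 rad and horizontal distance between tip_end and disc_top below 0.008 m and angle between probe's own z axis and vertical below 0.12 rad and height (world z) of probe above 0.13 m and value of joint plunger between 0.002 and 0.0105 m and contact force between probe and disc between 0.5 and 8 N and contact force between the fingers and probe above 1 N and contact force between probe and heater below 0.2 N and contact force between probe and rack below 0.1 N and linear speed of probe below 0.02 m/s); the arm keeps its last pose, push and grip.
It fails at once if the probe is pressed hard on the disc (over 15 N) (contact force between probe and disc above 15 N).
It fails at once if the probe is knocked hard against the heater or its clamp bar (over 15 N) (contact force between probe and heater above 15 N).
It fails at once if a bystander is moved by more than 30 mm (distance of any of tube_a, tube_b, wellplate, reagent, sample_jar, tipbox, beaker, stock from where it was at the start of the episode above 0.03 m).
It also fails if it takes over 56 s, if anything falls off the work surface, if the arm or the gripper's body presses on something with over 40 N, if the wrist force passes 120 N, or if a joint passes its speed limit or range.

## Working session

There is one attempt and no reset: what is moved stays moved. The work goes in short steps, Python scripts to look and compute and a tool call to move; the robot and the scene stay as the last step left them, time stands still between calls to the robot, and variables do not carry over. Pictures are saved under pics/ and viewed, at most 10 in all, crops included, and the job is handed in when it is done.

Besides the shell and the picture viewer there is one more tool, called after "Call:" as name(argument=value, ...) on one line, values as JSON. play_rows: Moves the arm, as the interface text tells. Shift numbers are shares of 150 mm and turn numbers shares of 30 degrees, none past 1 either way. Its arguments: {"type":"object","properties":{"series":{"type":"array","items":{"type":"array","items":{"type":"number"}}},"fingers":{"type":"number"},"squeeze":{"type":"number"}},"required":["series"]}

```bash
mkdir -p pics
cat > h.py <<'E'
import numpy as np, cv2
from scipy.spatial.transform import Rotation as R
from bench import status, vision, job, spotter, r
def snap(n,f):
    im=vision.camera(n); cv2.imwrite('pics/'+f,im); return im
def proj(n,P):
    c=vision.calibration(n); K=np.array([[c['fx'],0,c['cx']],[0,c['fy'],c['cy']],[0,0,1.]])
    return cv2.projectPoints(np.atleast_2d(np.array(P,float)),np.array(c['rvec'],float),np.array(c['tvec'],float),K,None)[0][:,0]
def ray(n,uv,st=None):
    c=vision.calibration(n)
    if n=='wrist':
        T=np.array(c['T_tool_cam']); d=np.array([(uv[0]-c['cx'])/c['fx'],(uv[1]-c['cy'])/c['fy']]); th=np.hypot(*d)
        v=np.r_[np.sin(th)*d/max(th,1e-9),np.cos(th)]
        Rt=R.from_quat(st['eef_rot']).as_matrix(); return Rt@T[:3,3]+st['ee_pos'], Rt@T[:3,:3]@v
    Rm=cv2.Rodrigues(np.array(c['rvec'],float))[0]
    return -Rm.T@np.array(c['tvec'],float).ravel(), Rm.T@np.array([(uv[0]-c['cx'])/c['fx'],(uv[1]-c['cy'])/c['fy'],1])
def atz(n,uv,z,st=None):
    o,d=ray(n,uv,st); return o+d*(z-o[2])/d[2]
def tri(rays):
    A=0;b=0
    for o,d in rays:
        d=d/np.linalg.norm(d); M=np.eye(3)-np.outer(d,d); A=A+M; b=b+M@o
    return np.linalg.solve(A,b)
def tool(dw,st=None):
    st=st or status.read_state(); return R.from_quat(st['eef_rot']).inv().apply(dw)
E
python3 - <<'E'
from h import *
np.set_printoptions(precision=4,suppress=True)
s=status.read_state(); print(s['time'],s['ee_pos'],s['eef_rot'],s['width'],r.grasp_offset, R.from_quat(s['eef_rot']).as_matrix())
a=snap('top','top0.png'); b=snap('scene','scene0.png')
for n in ['top','scene']:
    print(n,vision.calibration(n))
    for t in ['heater','clamp','clamp_knob','clamp_hinge','rack','probe','disc_top','tube_a','tip_end']:
        for d in spotter.boxes_of(n,t)[:4]: print(n,t,round(d['conf'],2),np.array(d['point']),proj(n,d['point'])[0].round())
print(status.read_state()['time'])
E
```

```text
0.0 [0.2621 0.5673 0.4039] [ 0.2147  0.9767 -0.0007 -0.0001] 0.08721204645450392 0.1635 [[-0.9078  0.4193 -0.0005]
 [ 0.4193  0.9078 -0.0013]
 [-0.0001 -0.0014 -1.    ]]
top {'fx': 391.7342511144809, 'fy': 391.7342511144809, 'cx': 256.57462602549066, 'cy': 194.57518557158426, 'rvec': array([ 2.1271, -2.1618,  0.1852]), 'tvec': array([0.0188, 0.6199, 1.3511])}
top heater 0.9 [ 0.556  -0.1857  0.0738] [313. 211.]
top heater 0.34 [ 0.5108 -0.1237  0.1141] [297. 223.]
top clamp 0.89 [ 0.5163 -0.1307  0.111 ] [299. 221.]
top clamp_knob 0.67 [ 0.5122 -0.1269  0.1107] [297. 223.]
top clamp_hinge 0.89 [ 0.5101 -0.1265  0.109 ] [297. 223.]
top rack 0.6 [0.555  0.1908 0.0833] [204. 212.]
top probe 0.63 [0.5793 0.3032 0.107 ] [170. 205.]
top probe 0.57 [0.4963 0.0932 0.1165] [232. 228.]
top probe 0.55 [0.6286 0.0869 0.1073] [234. 190.]
top disc_top 0.26 [ 0.5833 -0.4318  0.0902] [384. 201.]
top tube_a 0.41 [0.5038 0.2153 0.0973] [197. 227.]
scene {'fx': 447.09606695335066, 'fy': 447.09606695335066, 'cx': 243.74739953667216, 'cy': 187.64967755147967, 'rvec': array([ 2.0671,  1.3336, -0.5026]), '
[... 177 characters left out ...]
.62 [ 0.6036 -0.1982  0.0711] [180. 216.]
scene clamp_hinge 0.71 [ 0.5125 -0.1302  0.113 ] [191. 176.]
scene rack 0.97 [0.6024 0.1759 0.0772] [300. 174.]
scene rack 0.52 [0.6235 0.1825 0.0997] [307. 173.]
scene probe 0.83 [0.6448 0.0758 0.0889] [277. 192.]
scene probe 0.73 [ 0.5144 -0.1309  0.1123] [191. 177.]
scene probe 0.7 [0.5687 0.1902 0.1237] [301. 154.]
scene probe 0.54 [0.507  0.0902 0.0926] [260. 158.]
scene disc_top 0.64 [ 0.8202 -0.0153  0.0657] [277. 255.]
scene disc_top 0.46 [ 0.5264 -0.2144  0.0914] [165. 194.]
scene tube_a 0.73 [ 0.5138 -0.13    0.112 ] [191. 177.]
scene tube_a 0.65 [0.5092 0.2098 0.0957] [296. 147.]
scene tip_end 0.31 [ 0.5107 -0.1313  0.1056] [190. 178.]
1.0
```

```bash
python3 -c "
import cv2,numpy as np
a=cv2.imread('pics/top0.png');b=cv2.imread('pics/scene0.png')
cv2.imwrite('pics/top0b.png',cv2.resize(a,(800,600),interpolation=2));cv2.imwrite('pics/scene0b.png',cv2.resize(b,(800,600),interpolation=2))"
```

```text
(no output)
```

View pics/top0b.png

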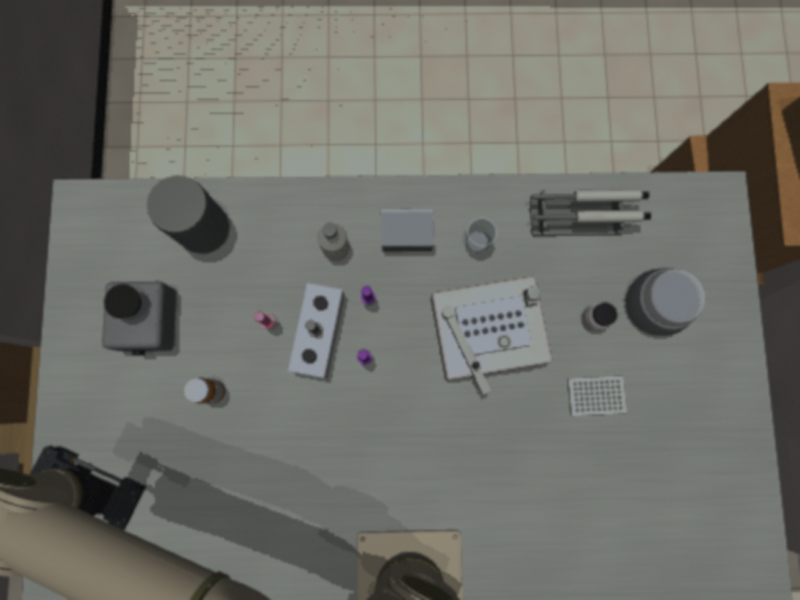

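View pics/scene0b.png

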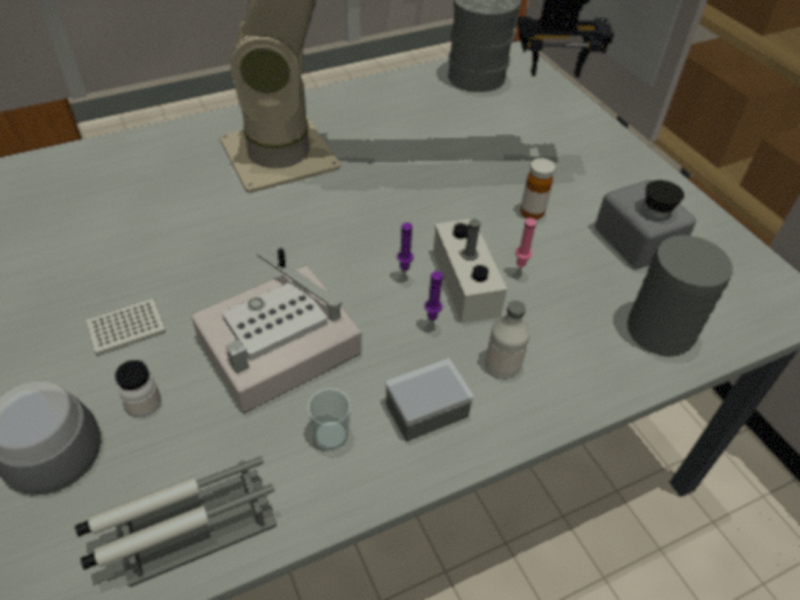

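The top view shows the heater at (491,329), hinge at (448,313), knob at (476,365), catch at (532,293) and disc at (504,342). The rack is at (316,331). There are four probe-shaped things: grey in the middle rack hole (313,326), purple at (368,295) and (364,356), and pink at (265,320). Only the grey one is grey and in the rack, so it fits the description. I'll enlarge it to confirm and to read pixels.

Run:
```python
import cv2,numpy as np
a=cv2.imread('pics/top0.png');b=cv2.imread('pics/scene0.png')
def c(im,x,y,w,h): return cv2.resize(im[y:y+h,x:x+w],(400,300),interpolation=cv2.INTER_CUBIC)
m=np.vstack([np.hstack([c(a,270,172,88,66+18-18),c(b,120,155,120,90)]),np.hstack([c(a,170,175,88,66),c(b,240,130,100,75)])])
cv2.imwrite('pics/m.png',m)
```

```text
(no output)
```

View pics/m.png

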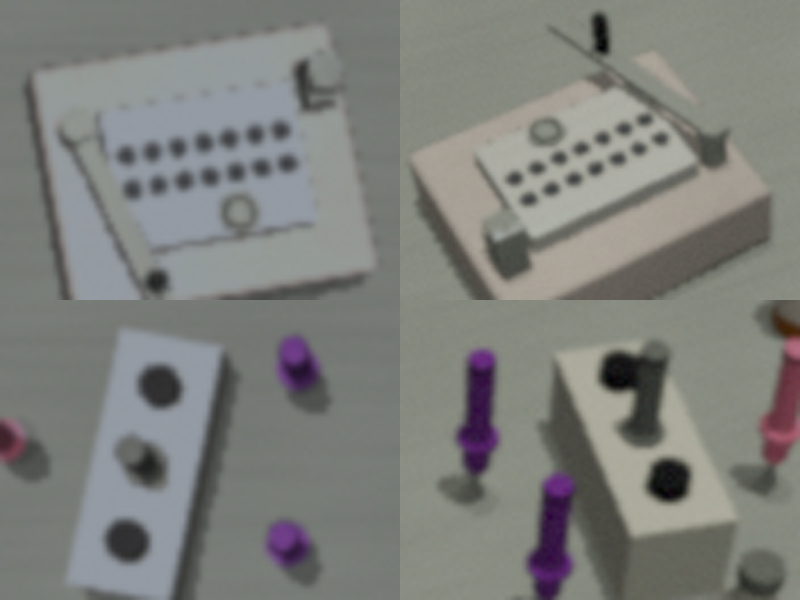

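The enlarged crops confirm it. The grey probe stands in the rack's middle hole, between two black caps; the purple and pink ones stand outside. The disc and ring, the knob, and the hinge and catch posts can all be read clearly.

Run:
```python
from h import *
np.set_printoptions(precision=4,suppress=True)
T1=lambda u,v:(270+u/4.545-.4,172+v/4.545-.4)
T2=lambda u,v:(170+u/4.545-.4,175+v/4.545-.4)
S1=lambda u,v:(120+u/3.333-.35,155+v/3.333-.35)
S2=lambda u,v:(240+u/4-.4,130+v/4-.4)
for n,t,s in [('disc',T1(239,212),S1(147,130)),('knobtop',T1(158,281),S1(199,16)),('hinge',T1(78,125),S1(313,133)),('catch',T1(322,70),S1(105,220)),
 ('probetop',T2(130,151),S2(256,50)),('capA',T2(160,85),S2(220,70)),('capB',T2(127,241),S2(269,180))]:
    p=tri([ray('top',t),ray('scene',s)]); print(n,p,'resid px',proj('top',p)[0]-t,proj('scene',p)[0]-s)
for z,n,t in [(.0934,'disc',T1(239,212)),(.07,'hTL',T1(34,74)),(.07,'hTR',T1(326,26)),(.07,'hBR',T1(375,266)),(.098,'capA',T2(160,85)),(.098,'capB',T2(127,241)),(.164,'probe',T2(130,151)),(.08,'rTL',T2(120,29)),(.08,'rTR',T2(226,49)),(.08,'rBL',T2(67,283)),(.08,'rBR',T2(172,300))]:
    print(n,z,atz('top',t,z))
s=atz('scene',S1(147,130),.0934); print('disc scene',s)
```

```text
disc [ 0.5271 -0.2157  0.0922] resid px [0.2783 0.0855] [0.3614 0.012 ]
knobtop [ 0.4726 -0.1454  0.1482] resid px [0.4598 0.1533] [0.5668 0.0179]
hinge [ 0.5941 -0.0944  0.1021] resid px [0.1595 0.0593] [ 0.2133 -0.0013]
catch [ 0.6298 -0.2777  0.1223] resid px [0.4316 0.1181] [0.6007 0.0175]
probetop [0.561  0.2009 0.1612] resid px [0.2114 0.1044] [ 0.2665 -0.0263]
capA [0.5979 0.1636 0.1883] resid px [4.1908 1.9561] [ 5.3416 -0.6148]
capB [ 0.519   0.2435 -0.031 ] resid px [-3.7148 -1.9165] [-4.7658  0.2749]
disc 0.0934 [ 0.5273 -0.2145  0.0934]
hTL 0.07 [ 0.6397 -0.0638  0.07  ]
hTR 0.07 [ 0.6744 -0.2934  0.07  ]
hBR 0.07 [ 0.4864 -0.3213  0.07  ]
capA 0.098 [0.6195 0.1878 0.098 ]
capB 0.098 [0.5017 0.212  0.098 ]
probe 0.164 [0.561  0.2012 0.164 ]
rTL 0.08 [0.6668 0.2209 0.08  ]
rTR 0.08 [0.6498 0.1392 0.08  ]
rBL 0.08 [0.4721 0.2594 0.08  ]
rBR 0.08 [0.4581 0.1803 0.08  ]
disc scene [ 0.5277 -0.2168  0.0934]
```

```bash
cat >> h.py <<'E'
def Rdown(yaw):
    y=np.array([np.cos(yaw),np.sin(yaw),0]); z=np.array([0,0,-1.]); return R.from_matrix(np.c_[np.cross(y,z),y,z])
def plan(wps,st=None):
    "wps: x,y,z,yaw deg of tool y; one row per waypoint, chained"
    st=st or status.read_state(); p=np.array(st['ee_pos']); q=R.from_quat(st['eef_rot'])
    for w in wps:
        q2=Rdown(np.radians(w[3])); a=q.inv().apply(np.array(w[:3])-p)/.15; b=np.degrees((q.inv()*q2).as_rotvec())/30
        print(w,np.r_[a,b].round(3).tolist(), '' if max(abs(a).max(),abs(b).max())<=1 else 'TOO BIG'); p=np.array(w[:3]);q=q2
def show():
    s=status.read_state(); M=R.from_quat(s['eef_rot']).as_matrix()
    print(round(s['time'],2),np.round(s['ee_pos'],4),'yaw',np.degrees(np.arctan2(M[1,1],M[0,1])).round(1),'F',np.round(s['ft_force'],1),'w',round(s['width'],4),'g',round(float(np.max(s['grip_force'])),1),'q',np.round(s['joint_positions'],2))
E
python3 - <<'E'
from h import *
plan([(.36,.44,.41,36),(.42,.30,.41,8),(.45,.16,.41,-18),(.47,.01,.41,-44),(.4726,-.1454,.41,-67),(.4726,-.1454,.302,-67)])
E
```

```text
(0.36, 0.44, 0.41, 36) [-0.948, -0.497, -0.035, 0.0, -0.0, 0.973] 
(0.42, 0.3, 0.41, 8) [-0.99, -0.225, 0.0, 0.0, 0.0, 0.933] 
(0.45, 0.16, 0.41, -18) [-0.952, 0.068, 0.0, 0.0, 0.0, 0.867] 
(0.47, 0.01, 0.41, -44) [-0.91, 0.436, 0.0, 0.0, 0.0, 0.867] 
(0.4726, -0.1454, 0.41, -67) [-0.733, 0.732, 0.0, 0.0, 0.0, 0.767] 
(0.4726, -0.1454, 0.302, -67) [0.0, 0.0, 0.72, 0.0, 0.0, 0.0]
```

Call:
play_rows(series=[[-0.948,-0.497,-0.035,0,0,0.973],[-0.948,-0.497,-0.035,0,0,0.973],[-0.948,-0.497,-0.035,0,0,0.973],[-0.948,-0.497,-0.035,0,0,0.973],[-0.948,-0.497,-0.035,0,0,0.973]], fingers=1)

```text
time: 1.5
ee_pos: [0.3617, 0.4381, 0.4105]
eef_rot: [0.456, 0.89, 0.0, 0.0]
ft_force: [0.3, 0.3, 0.0]
width: 0.0872
grip_force: 0.0
```

Call:
play_rows(series=[[-0.99,-0.225,0,0,0,0.933],[-0.99,-0.225,0,0,0,0.933],[-0.99,-0.225,0,0,0,0.933],[-0.99,-0.225,0,0,0,0.933],[-0.99,-0.225,0,0,0,0.933]])

```text
time: 2.0
ee_pos: [0.4197, 0.3004, 0.4102]
eef_rot: [0.655, 0.755, 0.0, -0.0]
ft_force: [0.3, 0.4, 0.1]
width: 0.0871
grip_force: 0.0
```

Call:
play_rows(series=[[-0.952,0.068,0,0,0,0.867],[-0.952,0.068,0,0,0,0.867],[-0.952,0.068,0,0,0,0.867],[-0.952,0.068,0,0,0,0.867],[-0.952,0.068,0,0,0,0.867]])

```text
time: 2.5
ee_pos: [0.4497, 0.1618, 0.4101]
eef_rot: [0.808, 0.59, 0.0, -0.0]
ft_force: [-0.5, 0.8, 0.1]
width: 0.0871
grip_force: 0.0
```

Call:
play_rows(series=[[-0.91,0.436,0,0,0,0.867],[-0.91,0.436,0,0,0,0.867],[-0.91,0.436,0,0,0,0.867],[-0.91,0.436,0,0,0,0.867],[-0.91,0.436,0,0,0,0.867]])

```text
time: 3.0
ee_pos: [0.4704, 0.0118, 0.41]
eef_rot: [0.92, 0.393, 0.0, -0.0]
ft_force: [-0.1, 1.5, -0.3]
width: 0.0868
grip_force: 0.0
```

Call:
play_rows(series=[[-0.733,0.732,0,0,0,0.767],[-0.733,0.732,0,0,0,0.767],[-0.733,0.732,0,0,0,0.767],[-0.733,0.732,0,0,0,0.767],[-0.733,0.732,0,0,0,0.767]])

```text
time: 3.5
ee_pos: [0.4735, -0.1437, 0.4098]
eef_rot: [0.98, 0.201, -0.0, -0.0]
ft_force: [-0.3, 2.3, -0.6]
width: 0.0871
grip_force: 0.0
```

Run:
```python
from h import *
show(); s=status.read_state(); im=snap('wrist','w1.png'); cv2.imwrite('pics/w1b.png',cv2.resize(im,(800,600),interpolation=2))
c=vision.calibration('wrist');print({k:np.round(v,3).tolist() for k,v in c.items()})
plan([(.4726,-.1454,.302,-67)])
import json; json.dump({k:np.array(v).tolist() for k,v in s.items()},open('w1.json','w'))
```

```text
3.5 [ 0.4735 -0.1437  0.4098] yaw -66.8 F [-0.3  2.3 -0.6] w 0.0871 g 0.0 q [-0.44  0.02  0.66  1.82 -0.01  1.31 -0.94]
{'fx': 297.319, 'fy': 297.319, 'cx': 261.563, 'cy': 187.855, 'T_tool_cam': [[0.0, -0.959, -0.283, 0.078], [1.0, 0.0, 0.001, -0.0], [-0.001, -0.283, 0.959, 0.021], [0.0, 0.0, 0.0, 1.0]]}
(0.4726, -0.1454, 0.302, -67) [-0.014, 0.015, 0.718, -0.001, 0.001, 0.011]
```

View pics/w1b.png

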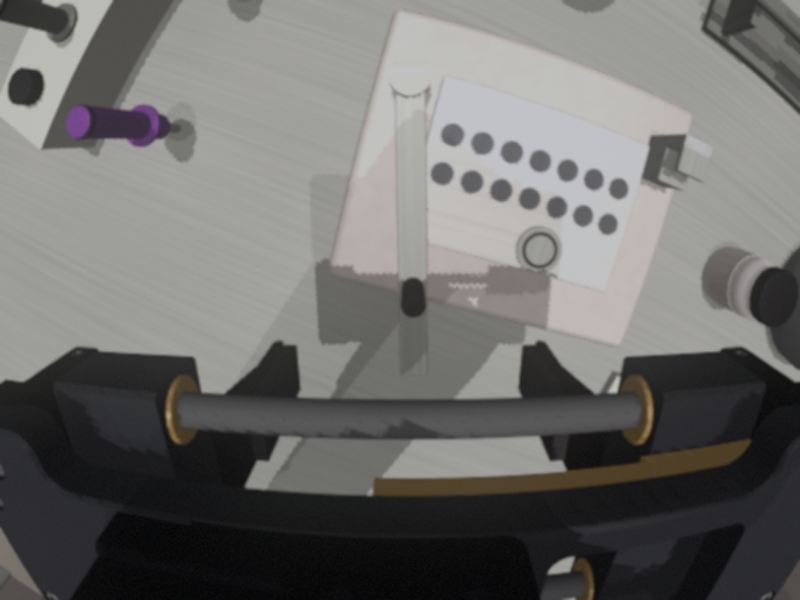

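The wrist view shows the knob between the fingers at (413,285–312), the disc ring at (540,249), the hinge at (411,95) and the catch jaw at (680,160).

Run:
```python
from h import *; import json
np.set_printoptions(precision=4,suppress=True)
s=json.load(open('w1.json')); k=1.5625
f=lambda u,v,z:atz('wrist',(u/k-.2,v/k-.2),z,s)
print('knob',f(413,306,.15),'disc',f(540,250,.0934),'bar near hinge',f(412,110,.11),'bar edge R/L',f(427,240,.11),f(399,240,.11))
c=vision.calibration('top')
print('disc tri',tri([ray('wrist',(540/k-.2,250/k-.2),s),ray('top',(322.2,218.2)),ray('scene',(163.75,193.65))]))
```

```text
knob [ 0.4745 -0.1457  0.15  ] disc [ 0.5269 -0.2157  0.0934] bar near hinge [ 0.5735 -0.1027  0.11  ] bar edge R/L [ 0.5048 -0.1423  0.11  ] [ 0.4981 -0.1266  0.11  ]
disc tri [ 0.5271 -0.2158  0.0925]
```

Call:
play_rows(series=[[0,0,0.3,0,0,0],[0,0,0.6,0,0,0],[0,0,0.718,0,0,0],[0,0,0.718,0,0,0]])

```text
time: 3.95
ee_pos: [0.4725, -0.1418, 0.2996]
eef_rot: [0.979, 0.202, -0.003, -0.001]
ft_force: [0.6, 0.4, 0.4]
width: 0.0873
grip_force: 0.0
```

Call:
play_rows(series=[[0,0,0,0,0,0],[0,0,0,0,0,0],[0,0,0,0,0,0],[0,0,0,0,0,0],[0,0,0,0,0,0]], fingers=-1, squeeze=8)

```text
time: 4.45
ee_pos: [0.4728, -0.1453, 0.3028]
eef_rot: [0.98, 0.199, 0.0, -0.0]
ft_force: [0.6, -0.4, 0.0]
width: 0.0549
grip_force: 0.0
```

Run:
```python
from h import *
show()
s=status.read_state()
H=np.array([.594,-.0945])
k=np.array(s['ee_pos'][:2])-H; th0=np.arctan2(k[1],k[0]); print(th0,np.hypot(*k))
```

```text
4.45 [ 0.4728 -0.1453  0.3028] yaw -67.0 F [ 0.6 -0.4  0. ] w 0.0549 g 0.0 q [-0.41  0.14  0.67  1.96 -0.1   1.08 -0.87]
-2.7449534205196953 0.13142351607631358
```

Call:
play_rows(series=[[0,0,0,0,0,0],[0,0,0,0,0,0],[0,0,0,0,0,0],[0,0,0,0,0,0],[0,0,0,0,0,0]])

```text
time: 4.95
ee_pos: [0.4726, -0.1453, 0.3023]
eef_rot: [0.98, 0.199, -0.0, 0.0]
ft_force: [0.5, -1.5, -0.1]
width: 0.015
grip_force: 0.4
```

Call:
play_rows(series=[[0,0,0,0,0,0],[0,0,0,0,0,0]])

```text
time: 5.15
ee_pos: [0.4726, -0.1453, 0.3022]
eef_rot: [0.98, 0.199, -0.0, 0.0]
ft_force: [0.6, -0.8, 0.3]
width: 0.0132
grip_force: 8.0
```

```bash
cat >> h.py <<'E'
def arc(degs,H=(.594,-.0945),r=.1305,z=.302):
    "rows relative to present pose, along arc to absolute bar angles (world deg)"
    s=status.read_state(); p=np.array(s['ee_pos']); q=R.from_quat(s['eef_rot']); o=[]
    for d in degs:
        t=np.radians(d); w=np.array([H[0]+r*np.cos(t),H[1]+r*np.sin(t),z]); q2=Rdown(t+np.pi/2)
        o.append(np.r_[q.inv().apply(w-p)/.15,np.degrees((q.inv()*q2).as_rotvec())/30].round(3).tolist())
    print(o)
E
python3 - <<'E'
from h import *
show(); arc([-152,-147,-142,-137,-132])
E
```

```text
5.15 [ 0.4726 -0.1453  0.3022] yaw -67.0 F [ 0.6 -0.8  0.3] w 0.0132 g 8.0 q [-0.41  0.14  0.67  1.96 -0.1   1.08 -0.87]
[[0.011, 0.08, 0.002, 0.0, 0.0, -0.167], [0.02, 0.155, 0.002, 0.0, 0.0, -0.334], [0.037, 0.229, 0.002, 0.0, 0.0, -0.5], [0.06, 0.302, 0.002, 0.0, 0.0, -0.667], [0.089, 0.372, 0.002, -0.0, 0.0, -0.834]]
```

Call:
play_rows(series=[[0.011,0.08,0.002,0,0,-0.167],[0.02,0.155,0.002,0,0,-0.334],[0.037,0.229,0.002,0,0,-0.5],[0.06,0.302,0.002,0,0,-0.667],[0.089,0.372,0.002,0,0,-0.834]])

```text
time: 5.65
ee_pos: [0.5068, -0.192, 0.3021]
eef_rot: [0.913, 0.408, -0.0, -0.0]
ft_force: [-1.6, 0.5, 3.6]
width: 0.0132
grip_force: 8.0
```

Run:
```python
from h import *
show(); arc([-127,-122,-117,-112,-107])
```

```text
5.65 [ 0.5068 -0.192   0.3021] yaw -41.8 F [-1.6  0.5  3.6] w 0.0132 g 8.0 q [-0.27  0.26  0.64  1.84 -0.17  1.1  -0.3 ]
[[0.005, 0.073, 0.0, -0.001, 0.0, -0.16], [0.014, 0.148, 0.0, -0.001, 0.0, -0.327], [0.031, 0.222, 0.0, -0.001, 0.0, -0.493], [0.053, 0.295, 0.0, -0.001, 0.0, -0.66], [0.082, 0.365, 0.0, -0.001, 0.0, -0.827]]
```

Call:
play_rows(series=[[0.005,0.075,0,0,0,-0.165],[0.014,0.15,0,0,0,-0.33],[0.031,0.225,0,0,0,-0.495],[0.053,0.297,0,0,0,-0.66],[0.082,0.367,0,0,0,-0.827]])

```text
time: 6.15
ee_pos: [0.5563, -0.2192, 0.3021]
eef_rot: [0.804, 0.595, 0.0, -0.0]
ft_force: [-1.0, 2.9, 4.5]
width: 0.0137
grip_force: 8.0
```

Run:
```python
from h import *
show(); arc([-103,-99,-95,-91,-87])
s=status.read_state(); im=snap('wrist','w2.png'); cv2.imwrite('pics/w2b.png',cv2.resize(im,(800,600),interpolation=2))
```

```text
6.15 [ 0.5563 -0.2192  0.3021] yaw -17.0 F [-1.   2.9  4.5] w 0.0137 g 8.0 q [-0.15  0.38  0.56  1.69 -0.22  1.13  0.17]
[[0.0, 0.058, 0.001, -0.0, -0.001, -0.132], [0.007, 0.118, 0.001, -0.0, -0.001, -0.265], [0.017, 0.178, 0.001, -0.0, -0.001, -0.399], [0.032, 0.237, 0.001, -0.0, -0.001, -0.532], [0.051, 0.295, 0.001, -0.0, -0.001, -0.665]]
```

View pics/w2b.png

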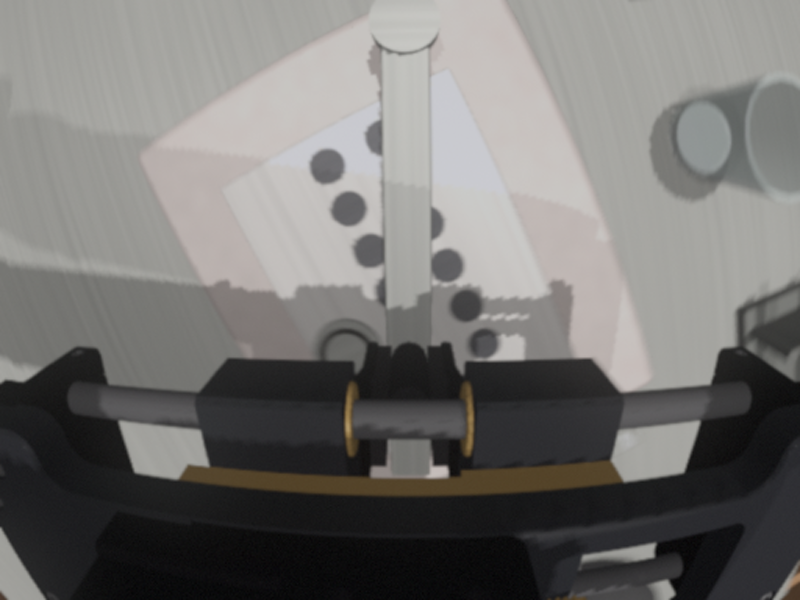

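The bar (405,50–340) is following, held by the knob, with the block's hole rows still about 27° off. I'll keep going.

Call:
play_rows(series=[[0,0.058,0,0,0,-0.132],[0.007,0.118,0,0,0,-0.265],[0.017,0.178,0,0,0,-0.4],[0.032,0.237,0,0,0,-0.532],[0.051,0.295,0,0,0,-0.665]])

```text
time: 6.7
ee_pos: [0.6007, -0.2243, 0.3021]
eef_rot: [0.689, 0.724, 0.0, -0.0]
ft_force: [-1.3, 3.2, 3.3]
width: 0.0134
grip_force: 8.0
```

Run:
```python
from h import *
show(); arc([-85,-83,-81.5,-80,-80])
```

```text
6.7 [ 0.6007 -0.2243  0.3021] yaw 2.9 F [-1.3  3.2  3.3] w 0.0134 g 8.0 q [-0.08  0.47  0.48  1.56 -0.23  1.17  0.5 ]
[[-0.003, 0.031, 0.001, -0.0, -0.002, -0.072], [-0.001, 0.061, 0.001, 0.0, -0.002, -0.138], [0.001, 0.084, 0.001, 0.0, -0.002, -0.188], [0.003, 0.107, 0.001, 0.0, -0.002, -0.238], [0.003, 0.107, 0.001, 0.0, -0.002, -0.238]]
```

Call:
play_rows(series=[[0,0.031,0,0,0,-0.07],[0,0.06,0,0,0,-0.14],[0.001,0.084,0,0,0,-0.19],[0.003,0.107,0,0,0,-0.238],[0.003,0.107,0,0,0,-0.238]])

```text
time: 7.2
ee_pos: [0.6145, -0.2237, 0.3014]
eef_rot: [0.644, 0.765, -0.002, -0.003]
ft_force: [-16.8, 5.0, 11.0]
width: 0.0142
grip_force: 8.0
```

Call:
play_rows(series=[[0,0.015,0,0,0,-0.03],[0,0.015,0,0,0,-0.03],[0,0.015,0,0,0,-0.03]])

```text
time: 7.5
ee_pos: [0.6163, -0.2235, 0.3013]
eef_rot: [0.638, 0.77, -0.002, -0.004]
ft_force: [-17.6, 4.2, 10.9]
width: 0.0174
grip_force: 8.0
```

Call:
play_rows(series=[[0,0,0,0,0,0],[0,0,0,0,0,0],[0,0,0,0,0,0],[0,0,0,0,0,0],[0,0,0,0,0,0]], fingers=1)

```text
time: 8.0
ee_pos: [0.6187, -0.2233, 0.3019]
eef_rot: [0.637, 0.771, 0.0, 0.0]
ft_force: [0.6, -0.4, 0.3]
width: 0.0495
grip_force: 0.0
```

Call:
play_rows(series=[[0,0,-0.3,0,0,0],[0,0,-0.6,0,0,0],[0,0,-0.9,0,0,0],[0,0,-0.9,0,0,0]])

```text
time: 8.4
ee_pos: [0.6191, -0.2241, 0.4442]
eef_rot: [0.637, 0.77, 0.002, 0.005]
ft_force: [-0.1, -0.8, 0.7]
width: 0.0809
grip_force: 0.0
```

Run:
```python
from h import *; import json
show()
s=status.read_state(); im=snap('wrist','w3.png'); b=snap('top','top3.png')
json.dump({k:np.array(v).tolist() for k,v in s.items()},open('w3.json','w'))
m=np.hstack([cv2.resize(im,(460,345),interpolation=2),cv2.resize(b[165:255,260:370],(340,345*1),interpolation=2)])
m=cv2.resize(im,(800,600),interpolation=2); m[400:600,:260]=cv2.resize(b[172:238,270:356],(260,200),interpolation=2); cv2.imwrite('pics/w3b.png',m)
```

```text
8.4 [ 0.6191 -0.2241  0.4442] yaw 10.8 F [-0.1 -0.8  0.7] w 0.0809 g 0.0 q [-0.06  0.41  0.48  1.33 -0.19  1.44  0.59]
```

View pics/w3b.png

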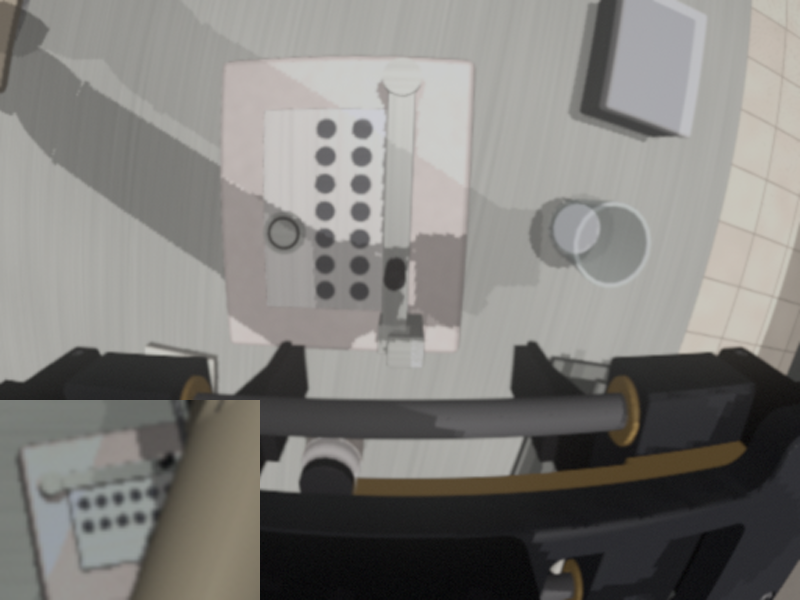

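The bar runs from the hinge (402,80) into the catch (402,335). The next script checks its angle numerically against the block's edges.

Run:
```python
from h import *; import json
np.set_printoptions(precision=4,suppress=True)
s=json.load(open('w3.json')); k=1.5625
f=lambda u,v,z:atz('wrist',(u/k-.2,v/k-.2),z,s)
def ang(a,b): d=b-a; return np.degrees(np.arctan2(d[1],d[0])).round(2)
im=cv2.imread('pics/w3.png'); 
print('holes L',ang(f(326,128,.09),f(325,291,.09)),'holes R',ang(f(362,128,.09),f(359,291,.09)),'block L edge',ang(f(264,110,.09),f(266,305,.09)),'heater R',ang(f(472,65,.07),f(461,345,.07)))
print('bar L',ang(f(388,97,.11),f(384,245,.11)),'bar R',ang(f(415,97,.11),f(411,230,.11)))
g=im.astype(int).sum(2)
for v in (75,95,115,135,150):print(v,g[v,240:275].tolist())
print('knob',f(396,273,.15),'hinge',f(403,72,.115),'disc',f(283.5,232.5,.0934))
```

```text
holes L -81.32 holes R -81.27 block L edge -81.63 heater R -80.25
bar L -81.05 bar R -80.84
75 [618, 617, 616, 617, 616, 613, 589, 529, 527, 573, 584, 577, 581, 586, 593, 595, 594, 593, 591, 593, 593, 591, 594, 590, 561, 525, 550, 581, 601, 608, 608, 606, 606, 606, 606]
95 [608, 609, 610, 609, 602, 582, 530, 489, 515, 527, 527, 527, 532, 542, 548, 551, 548, 548, 557, 564, 573, 583, 587, 566, 517, 536, 571, 591, 603, 604, 605, 607, 606, 608, 609]
115 [603, 604, 605, 590, 530, 453, 442, 492, 521, 518, 517, 521, 527, 528, 530, 530, 530, 527, 530, 530, 533, 536, 529, 502, 525, 566, 575, 575, 575, 575, 575, 575, 573, 575, 575]
135 [598, 601, 595, 567, 489, 435, 470, 506, 509, 509, 508, 512, 514, 515, 518, 516, 514, 516, 518, 519, 526, 521, 490, 507, 554, 568, 570, 570, 570, 573, 572, 575, 575, 577, 577]
150 [595, 597, 596, 586, 527, 464, 488, 506, 499, 499, 500, 503, 503, 505, 507, 509, 506, 506, 511, 513, 513, 501, 506, 553, 570, 558, 512, 487, 435, 416, 423, 430, 430, 433, 458]
knob [ 0.6124 -0.2165  0.15  ] hinge [ 0.5929 -0.0912  0.115 ] disc [ 0.5272 -0.2155  0.0934]
```

The bar is at −81° against the block's −81.3°, so it is closed. Next is the probe.

Run:
```python
from h import *
plan([(.600,-.085,.45,3),(.58,.06,.45,-5),(.561,.2005,.45,-12)])
```

```text
(0.6, -0.085, 0.45, 3) [0.93, 0.051, -0.081, 0.004, 0.001, 0.26] 
(0.58, 0.06, 0.45, -5) [0.972, -0.083, 0.0, 0.0, 0.0, 0.267] 
(0.561, 0.2005, 0.45, -12) [0.922, -0.208, 0.0, 0.0, 0.0, 0.233]
```

Call:
play_rows(series=[[0.93,0.05,-0.08,0,0,0.26],[0.93,0.05,-0.08,0,0,0.26],[0.93,0.05,-0.08,0,0,0.26],[0.93,0.05,-0.08,0,0,0.26]])

```text
time: 8.9
ee_pos: [0.6, -0.0776, 0.4476]
eef_rot: [0.685, 0.729, 0.001, -0.002]
ft_force: [-0.2, -0.6, -0.5]
width: 0.0871
grip_force: 0.0
```

Call:
play_rows(series=[[0.972,-0.083,0,0,0,0.267],[0.972,-0.083,0,0,0,0.267],[0.972,-0.083,0,0,0,0.267],[0.972,-0.083,0,0,0,0.267]])

```text
time: 9.3
ee_pos: [0.5786, 0.0682, 0.4469]
eef_rot: [0.734, 0.68, -0.0, -0.002]
ft_force: [0.4, 0.3, 0.4]
width: 0.0869
grip_force: 0.0
```

Call:
play_rows(series=[[0.922,-0.208,0,0,0,0.233],[0.922,-0.208,0,0,0,0.233],[0.922,-0.208,0,0,0,0.233],[0.922,-0.208,0,0,0,0.233],[0.922,-0.208,0,0,0,0.233]])

```text
time: 9.8
ee_pos: [0.5605, 0.2012, 0.4473]
eef_rot: [0.776, 0.63, -0.001, -0.0]
ft_force: [-0.2, -1.3, 0.2]
width: 0.0872
grip_force: 0.0
```

Run:
```python
from h import *; import json
show()
s=status.read_state(); im=snap('wrist','w4.png'); cv2.imwrite('pics/w4b.png',cv2.resize(im,(800,600),interpolation=2))
json.dump({k:np.array(v).tolist() for k,v in s.items()},open('w4.json','w'))
plan([(.561,.2005,.3035,-12)])
```

```text
9.8 [0.5605 0.2012 0.4473] yaw -11.9 F [-0.2 -1.3  0.2] w 0.0872 g 0.0 q [-0.68  0.25  0.32  1.49 -0.08  1.41 -0.57]
(0.561, 0.2005, 0.3035, -12) [0.007, 0.0, 0.962, -0.002, 0.003, -0.001]
```

View pics/w4b.png

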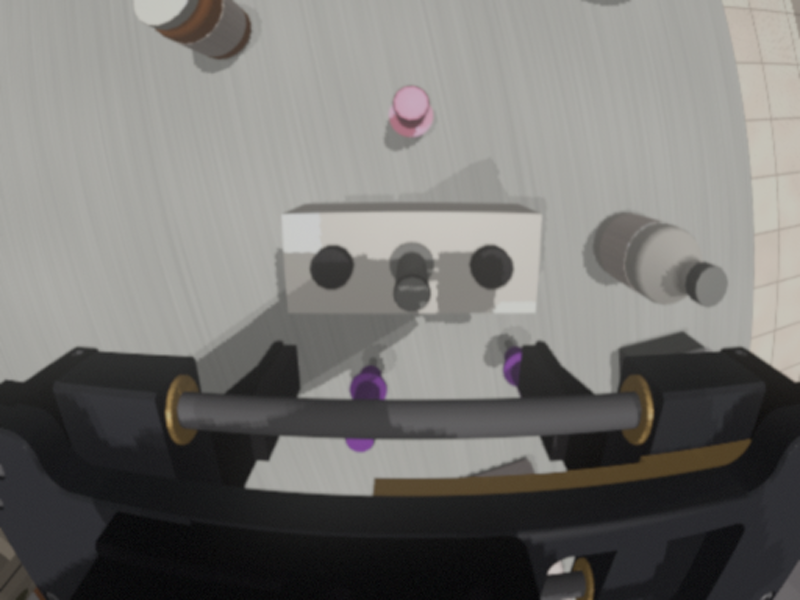

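The grey probe's top is at (411,293) and its flange at about (411,262), between the caps at (332,267) and (491,267). It sits midway between the fingers.

Run:
```python
from h import *; import json
np.set_printoptions(precision=4,suppress=True)
s=json.load(open('w4.json')); k=1.5625
f=lambda u,v,z:atz('wrist',(u/k-.2,v/k-.2),z,s)
print(f(411.5,293,.164),f(411.5,262,.084),(f(332,267,.098)+f(491,267,.098))/2)
print('top tri',tri([ray('wrist',(411.5/k-.2,293/k-.2),s),ray('top',(198.2,207.8)),ray('scene',(303.6,142.1))]))
```

```text
[0.5615 0.2011 0.164 ] [0.562  0.2017 0.084 ] [0.5619 0.2014 0.098 ]
top tri [0.5612 0.2006 0.1617]
```

Call:
play_rows(series=[[0.007,0,0.25,0,0,0],[0.007,0,0.5,0,0,0],[0.007,0,0.75,0,0,0],[0.007,0,0.96,0,0,0],[0.007,0,0.96,0,0,0]])

```text
time: 10.35
ee_pos: [0.5599, 0.1992, 0.3005]
eef_rot: [0.778, 0.628, -0.004, -0.001]
ft_force: [-0.1, 0.0, 0.3]
width: 0.0868
grip_force: 0.0
```

Call:
play_rows(series=[[0,0,0,0,0,0],[0,0,0,0,0,0],[0,0,0,0,0,0],[0,0,0,0,0,0],[0,0,0,0,0,0]], fingers=-1, squeeze=25)

```text
time: 10.85
ee_pos: [0.5611, 0.2017, 0.3057]
eef_rot: [0.777, 0.629, 0.001, 0.0]
ft_force: [-0.0, -0.6, -0.6]
width: 0.0552
grip_force: 0.0
```

Call:
play_rows(series=[[0,0,0,0,0,0],[0,0,0,0,0,0],[0,0,0,0,0,0],[0,0,0,0,0,0],[0,0,0,0,0,0]])

```text
time: 11.35
ee_pos: [0.5609, 0.2017, 0.3049]
eef_rot: [0.777, 0.629, -0.0, -0.0]
ft_force: [0.1, -0.3, -0.3]
width: 0.0217
grip_force: 25.0
```

Call:
play_rows(series=[[0,0,0,0,0,0],[0,0,0,0,0,0]])

```text
time: 11.55
ee_pos: [0.5609, 0.2016, 0.3049]
eef_rot: [0.777, 0.629, -0.0, -0.0]
ft_force: [0.4, -0.6, -0.2]
width: 0.0214
grip_force: 25.0
```

Run:
```python
from h import *
show(); plan([(.561,.2005,.44,-12),(.561,.2005,.46,-12)])
```

```text
11.55 [0.5609 0.2016 0.3049] yaw -12.0 F [ 0.4 -0.6 -0.2] w 0.0214 g 25.0 q [-0.67  0.35  0.3   1.68 -0.11  1.13 -0.55]
(0.561, 0.2005, 0.44, -12) [-0.007, 0.002, -0.901, -0.0, 0.0, 0.0] 
(0.561, 0.2005, 0.46, -12) [0.0, 0.0, -0.133, 0.0, 0.0, 0.0]
```

Call:
play_rows(series=[[0,0,-0.15,0,0,0],[0,0,-0.35,0,0,0],[0,0,-0.6,0,0,0],[0,0,-0.9,0,0,0],[0,0,-0.9,0,0,0]])

```text
time: 12.05
ee_pos: [0.5618, 0.2015, 0.4465]
eef_rot: [0.777, 0.629, 0.005, 0.001]
ft_force: [-1.0, 0.4, -0.2]
width: 0.0213
grip_force: 25.0
```

Call:
play_rows(series=[[0,0,-0.2,0,0,0],[0,0,-0.2,0,0,0],[0,0,-0.2,0,0,0]])

```text
time: 12.35
ee_pos: [0.561, 0.2016, 0.4699]
eef_rot: [0.777, 0.629, 0.0, 0.0]
ft_force: [0.3, 0.4, -1.4]
width: 0.0212
grip_force: 25.0
```

Run:
```python
from h import *
show(); plan([(.55,.06,.47,-12),(.54,-.08,.47,-12),(.527,-.2157,.47,-12)])
```

```text
12.35 [0.561  0.2016 0.4699] yaw -12.0 F [ 0.3  0.4 -1.4] w 0.0212 g 25.0 q [-0.68  0.24  0.32  1.46 -0.08  1.46 -0.57]
(0.55, 0.06, 0.47, -12) [-0.939, 0.124, -0.001, 0.001, -0.001, 0.0] 
(0.54, -0.08, 0.47, -12) [-0.927, 0.129, 0.0, 0.0, 0.0, 0.0] 
(0.527, -0.2157, 0.47, -12) [-0.903, 0.103, 0.0, 0.0, 0.0, 0.0]
```

Call:
play_rows(series=[[-0.25,0.03,0,0,0,0],[-0.5,0.06,0,0,0,0],[-0.75,0.09,0,0,0,0],[-0.939,0.124,0,0,0,0],[-0.939,0.124,0,0,0,0]])

```text
time: 12.85
ee_pos: [0.5496, 0.055, 0.4691]
eef_rot: [0.779, 0.627, -0.001, 0.0]
ft_force: [-0.4, -0.8, -0.6]
width: 0.0217
grip_force: 25.0
```

Call:
play_rows(series=[[-0.25,0.03,0,0,0,0],[-0.5,0.06,0,0,0,0],[-0.75,0.09,0,0,0,0],[-0.927,0.129,0,0,0,0],[-0.927,0.129,0,0,0,0]])

```text
time: 13.35
ee_pos: [0.5393, -0.0838, 0.4691]
eef_rot: [0.779, 0.627, -0.001, 0.0]
ft_force: [-0.3, 0.9, 0.2]
width: 0.021
grip_force: 25.0
```

Call:
play_rows(series=[[-0.25,0.03,0,0,0,0],[-0.5,0.06,0,0,0,0],[-0.75,0.09,0,0,0,0],[-0.903,0.103,0,0,0,0],[-0.903,0.103,0,0,0,0]])

```text
time: 13.85
ee_pos: [0.5262, -0.2182, 0.4689]
eef_rot: [0.778, 0.628, -0.001, -0.0]
ft_force: [-0.9, -0.1, -1.4]
width: 0.021
grip_force: 25.0
```

Call:
play_rows(series=[[0,0,0,0,0,0],[0,0,0,0,0,0],[0,0,0,0,0,0]])

```text
time: 14.15
ee_pos: [0.5275, -0.2142, 0.4696]
eef_rot: [0.776, 0.63, 0.0, -0.0]
ft_force: [-0.1, -0.5, -0.4]
width: 0.0215
grip_force: 25.0
```

Run:
```python
from h import *; import json
show()
s=status.read_state(); im=snap('wrist','w5.png'); b=snap('scene','s5.png'); t=snap('top','t5.png')
m=cv2.resize(im,(800,600),interpolation=2); m[350:600,:333]=cv2.resize(b[120:240,110:270],(333,250),interpolation=2); m[350:600,467:]=cv2.resize(t[160:256,260:388],(333,250),interpolation=2);cv2.imwrite('pics/w5b.png',m)
json.dump({k:np.array(v).tolist() for k,v in s.items()},open('w5.json','w'))
plan([(.527,-.2157,.385,-12)])
```

```text
14.15 [ 0.5275 -0.2142  0.4696] yaw -11.9 F [-0.1 -0.5 -0.4] w 0.0215 g 25.0 q [-0.21  0.19  0.61  1.54 -0.11  1.44  0.19]
(0.527, -0.2157, 0.385, -12) [-0.005, 0.0, 0.566, -0.0, -0.0, 0.003]
```

View pics/w5b.png

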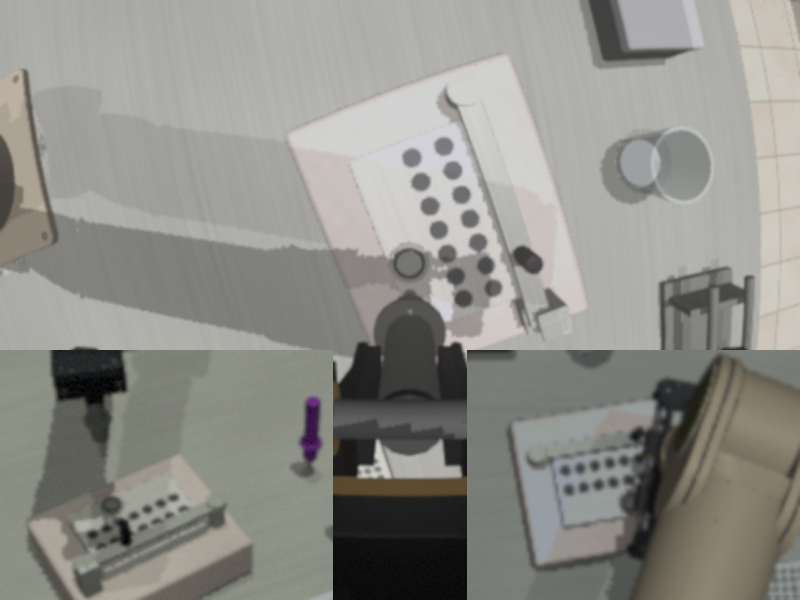

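The probe is held upright with its flange at (410,335). The disc ring is at (409,263), still seen from the side, and the bar is still in the catch (545,320).

Call:
play_rows(series=[[-0.005,0,0.2,0,0,0],[-0.005,0,0.4,0,0,0],[-0.005,0,0.5,0,0,0],[-0.005,0,0.56,0,0,0],[-0.005,0,0.56,0,0,0]])

```text
time: 14.8
ee_pos: [0.5268, -0.2163, 0.3855]
eef_rot: [0.777, 0.629, -0.0, -0.0]
ft_force: [0.9, 0.4, -0.7]
width: 0.0215
grip_force: 25.0
```

Call:
play_rows(series=[[0,0,0,0,0,0],[0,0,0,0,0,0]])

```text
time: 15.0
ee_pos: [0.5271, -0.2167, 0.3872]
eef_rot: [0.777, 0.629, 0.001, 0.001]
ft_force: [0.1, -0.5, -0.8]
width: 0.0214
grip_force: 25.0
```

Run:
```python
from h import *; import json
show()
s=status.read_state(); im=snap('wrist','w6.png'); b=snap('scene','s6.png')
uv=proj('scene',[.527,-.2157,.0934])[0].astype(int); print(uv)
x,y=uv
m=np.hstack([cv2.resize(im[150:246,208:312],(433,400),interpolation=2),cv2.resize(b[y-45:y+25,x-31:x+31],(354,400),interpolation=2)])
cv2.imwrite('pics/w6b.png',m)
plan([(.527,-.2157,.3723,-12)])
# disc pixel predicted in wrist + tip
T=np.array(vision.calibration('wrist')['T_tool_cam']); c=vision.calibration('wrist'); Rt=R.from_quat(s['eef_rot'])
for p in ([.527,-.2157,.0934],np.array(s['ee_pos'])-[0,0,.2849]):
    v=T[:3,:3].T@(Rt.inv().apply(np.array(p)-s['ee_pos'])-T[:3,3]); th=np.arctan2(np.hypot(*v[:2]),v[2]); d=v[:2]/np.hypot(*v[:2])*th*c['fx']+[c['cx'],c['cy']]; print(d,(d-[208,150])*4.165)
```

```text
15.0 [ 0.5271 -0.2167  0.3872] yaw -12.0 F [ 0.1 -0.5 -0.8] w 0.0214 g 25.0 q [-0.2   0.24  0.6   1.67 -0.14  1.28  0.22]
[164 193]
(0.527, -0.2157, 0.3723, -12) [0.006, -0.001, 0.097, 0.003, -0.0, 0.0] 
[260.68331492 183.89502809] [219.42600666 141.17279201]
[260.96287432 187.46143014] [220.59037155 156.02685652]
```

View pics/w6b.png

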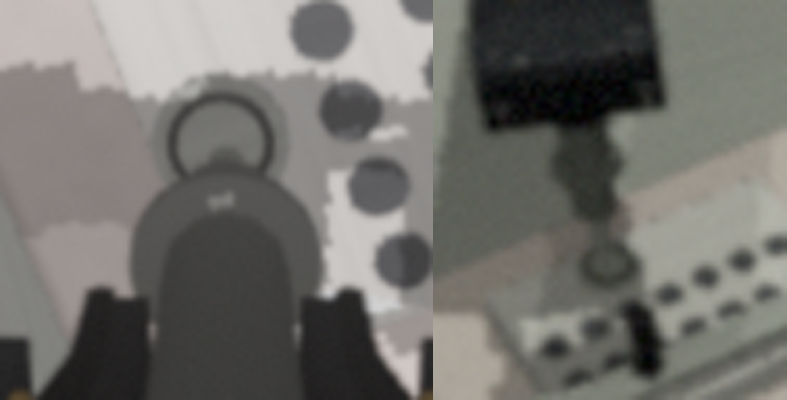

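The ring centre is at (221,140), predicted (219,141), and the tip at about (226,156) stands over it within 1–2 mm. Now I press gently.

Call:
play_rows(series=[[0.004,0,0.02,0,0,0],[0.004,0,0.035,0,0,0],[0.004,0,0.05,0,0,0],[0.004,0,0.065,0,0,0],[0.004,0,0.065,0,0,0]])

```text
time: 15.6
ee_pos: [0.5269, -0.2159, 0.376]
eef_rot: [0.777, 0.629, 0.0, -0.0]
ft_force: [-0.5, 0.7, 1.0]
width: 0.0214
grip_force: 25.0
```

Call:
play_rows(series=[[0,0,0.01,0,0,0],[0,0,0.02,0,0,0],[0,0,0.03,0,0,0],[0,0,0.03,0,0,0],[0,0,0.03,0,0,0]])

```text
time: 16.1
ee_pos: [0.5269, -0.2159, 0.3718]
eef_rot: [0.777, 0.629, 0.0, 0.0]
ft_force: [-0.9, 0.6, 2.2]
width: 0.0212
grip_force: 25.0
```

Run:
```python
from h import *
show()
```

```text
16.1 [ 0.5269 -0.2159  0.3718] yaw -12.0 F [-0.9  0.6  2.2] w 0.0212 g 25.0 q [-0.2   0.25  0.6   1.69 -0.15  1.25  0.22]
```

Call:
play_rows(series=[[0,0,0,0,0,0],[0,0,0,0,0,0],[0,0,0,0,0,0],[0,0,0,0,0,0],[0,0,0,0,0,0]])

```text
time: 16.6
ee_pos: [0.5269, -0.2159, 0.3718]
eef_rot: [0.777, 0.629, 0.0, 0.0]
ft_force: [-0.0, 0.3, 2.8]
width: 0.0214
grip_force: 25.0
```

Run:
```python
from h import *
F=[]
for i in range(6): im=vision.camera('wrist'); F.append(status.read_state()['ft_force'])
print(np.mean(F,0)); show()
b=vision.camera('scene')
cv2.imwrite('pics/f.png',np.hstack([cv2.resize(im[60:252,180:384],(425,400),interpolation=2),cv2.resize(b[140:240,115:208],(372,400),interpolation=2)]))
```

```text
[-0.14687019  0.30249212  2.10340985]
16.9 [ 0.5269 -0.2159  0.3717] yaw -12.0 F [ 0.  -0.2  2.8] w 0.0211 g 25.0 q [-0.2   0.25  0.6   1.69 -0.15  1.25  0.22]
```

View pics/f.png

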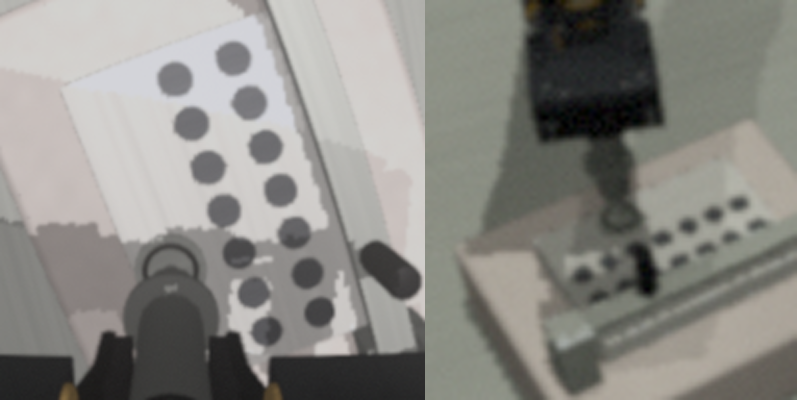

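The tip stands inside the ring at (170,268), the bar is in the catch, and the push is about 3 N net with the arm steady. I'm handing in.

```bash
python3 -c "
from h import *
print(job.close_job())"
```

```text
the job is handed in; nothing more can be done
None
```

I closed the clamp bar into its catch and handed the job in with the gripper holding the probe upright on the disc, tip inside the ring and pressed about half-way (roughly 3 N); the judge's result wasn't shown.

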